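# Open the photometer for loading

### The arm

A 6-joint arm with a two-finger parallel gripper is mounted at the origin on the work surface. World frame = base frame: x ahead of the robot, y to its left, z up, the work surface at z = 0. Lengths are in mm, angles in rad, forces in N, time in s.
With the tool pointing down it reaches from about 300 to 775 mm from the base axis. Payload 14.6 kg.
Tool frame: the origin (TCP) lies at the centre of the arm's flange, where the gripper is bolted on; the fingertips stand 199 mm ahead of it and the grasp point (between the pads) lies 180 mm ahead of it; z points along the fingers, y is the line along which they close (so a half turn about z gives the same grasp; the last joint's range is limited). The gripper opens to 94 mm and grips with 3 to 60 N. Pads are 16 mm wide; open, the fingers measure 119 mm over their backs; the gripper's body (75 mm by 177 mm) begins 78 mm behind the grasp point.
Start: joints at [-1.312, 0.3, 1.521, -0, 1.321, -0.067], TCP at [176.03, -521.061, 404.646] pointing down, gripper open.
Joint ranges: [-3.03, 3.03], [-0.79, 2.21], [0.23, 2.52], [-1.04, 4.18], [0, 3.07], [-2.55, 2.55]. Speed limits (rad/s): [2.22, 2.22, 2.57, 3.14, 3.14, 3.14].

### API

Orientations are given as [roll, pitch, yaw] about the fixed x, y, z axes, in that order (R = Rz(yaw) Ry(pitch) Rx(roll)).
In Python, from cell import manip, optics, workorder gives the robot as it stands.
- The arm moves only by the tool step_arm, never from a script. Its argument "increments" is a list that holds one entry, the list of rows, each a list of 7 numbers: the turn, a rotation vector about the tool's x, y, z as a fraction of full scale, then the shift along the tool's x, y, z as a fraction of full scale, then the closure, from -1 (fully open) to 1 (shut). In form: [[[wx, wy, wz, tx, ty, tz, fingers], ...]]. A call has 1 to 5 rows; each row shifts and turns the commanded pose from where the row before left it, along the tool's axes as they then stand; what a row does not reach is not made up. Full scale, the value 1, is 40 mm for a shift and 45 degrees for a turn. A row lasts 1/10 s, in which the tool goes at most 50 mm and 8.59 degrees, less where a joint would pass 70% of its speed; a pose out of reach is approached as far as the arm can. A call with a number of a shift or a turn outside -1 to 1 is refused whole. A call with a gripper value outside its range is refused whole. The fingers move at their own pace and stop on an object; "newtons" is the grip in N (left out, the last holds). Time passes only in rows, so rows that do not move let the fingers close. It gives the time, the measured TCP pose, the force, the opening and the grip force at its end, in the units of the state.
- manip.read_state(): the state, without advancing time (a new reading comes with each control period).
- optics.camera(name): name is "scene" or "top" or "wrist"; returns a dict with "frame" (384x512x3 uint8, red, green, blue), "range_z" (384x512 float32, mm along the optical axis (not along the pixel's ray), 0 where there is no reading), "mtx" (3x3 intrinsics, pixels), "cam_to_world" (4x4, takes a point from camera to world coordinates). Camera axes: x right, y down, z forward; pixel columns grow to the right and rows downward; lengths in mm; the calibration is good to about 2 mm. The wrist camera is an equidistant fisheye: a pixel r from the principal point sees the ray r / f radians off the axis. A picture is of the moment at which its call begins.
- workorder.sign_off(): hands the job in; it is judged then, once.
The state is a dict: "clock": time; "joints": joint angles; "qd": joint speeds; "effort": joint torques, N m; "eef_pos": TCP position; "eef_rot": TCP orientation; "wrist_force": force on the tool from outside, world axes, zero at the start; "moment": the same for the moment, N m; "finger_gap": finger opening in mm; "finger_force": force on a finger pad.
Only numpy, scipy, OpenCV 4.12 (cv2) and the standard library are available. Lean on these libraries where they do the work, as an engineer would, in place of code of your own. Each camera call takes 0.05 s, during which the arm holds its last target. There are 200 camera calls.

### The job

Get the bench photometer ready for loading cuvettes: push the cell-changer rod at its front fully home, and push the counterweighted lid of the sample chamber up from under its front lip, over its balance point, so that it tips back and stays raised by itself. The two may be done in either order. Do not fling or slam the lid, and do not pick up or disturb the other things standing about.

Things in the scene. Friction and masses are not known exactly. Their poses are not given: they have to be found in the camera images.
- photometer: photometer, fixed, 360 mm wide, 300 deep. Origin: centre of underside, on the bench; x runs from its front (knob and display, towards the robot) to its back, y to its left, z up. Console at the front (x -150 to -67): its top slopes up from 45 to 75 mm high. Behind it the housing is 135 high, flat on top; the chamber in it, centred on y = -40, front wall at x = -67, is covered by the lid
- lid (a joint): lid angle (rad): 0 closed, grows as its front rises, 1.8 leaning back on its stop, a bit past upright. Hinged at its back, with a steel counterweight bar behind the hinge. Balance point about 1.0: let go below, it sinks shut; beyond, it tips slowly back to the stop by itself. Damped hinge; starting it takes some 1 to 3 N upward at the lip
- lid_lip (a point): middle of the front lower edge of the lid's lip, 165 mm from the hinge, 136 above the bench when closed; moves with the lid. The lip is a level plate 110 mm wide (photometer's y), 6 thick, sticking out 28 forward over the console, 60 free below it. Its underside is flush with the lid's lower rim; behind the lip the lid's underside is a hollow 12 deep, 160 wide. The lid's top is 19 above its rim
- lid_hinge (a point): middle of the lid's hinge axis, which runs along the photometer's y at 135 mm above the bench, at x = 70, y = -40 in the photometer's frame
- rod (a joint): how far the cell-changer rod stands out (m): 0 fully home, 0.036 fully out. It slides along the photometer's x and stays where it is left; pushing it takes about 3 N, then it comes up hard against its stop
- rod_face (a point): centre of the front face of the round knob on the rod; moves with it. Knob 24 mm diameter, 22 long, axis 31 above the bench, in line with the middle of the lid (y = -40 in the photometer's frame), in front of the console; the face looks along the photometer's -x. Fully home the face stands 25 in front of the console's front
- cuvette: loose stoppered glass cuvette, 12.5 x 12.5 mm, 51 tall, standing in front of the photometer; origin at the centre of its underside
- jar: loose round jar, 50 mm diameter, 54 tall, standing in front of the photometer; origin at the centre of its underside
- jar_cap: loose round cap, 52 mm diameter, 13 tall, lying on the bench in front of the photometer; origin at the centre of its underside
- cuvette_box: loose wooden box, 70 x 50 mm, 30 tall, standing on the flat housing left of the lid; origin at the centre of its underside
- wash_bottle: loose wash bottle, 66 mm diameter, 180 tall with its spout, beside the photometer; origin at the centre of its underside
- beaker: loose glass beaker, 68 mm diameter, 85 tall, beside the photometer; origin at the centre of its underside
- filter_box: loose wooden box, 100 x 65 mm, 43 tall, right of the photometer; origin at the centre of its underside

How it is judged (in metres and radians):
At the end, for the whole second after the job is handed in: The lid stands open by itself past its balance point (joint above 1.6 rad, at rest), the rod is home (within 3 mm), and every loose thing is within 30 mm of where it stood (value of joint lid above 1.6 rad and velocity of joint lid between -0.1 and 0.1 rad/s and value of joint rod below 0.003 m and distance of each of cuvette, jar, jar_cap, cuvette_box, wash_bottle, beaker, filter_box from where it was at the start of the episode below 0.03 m); the robot touches nothing.
It fails at once if a loose thing was picked up, carried or knocked away (moved more than 30 mm) (not (distance of cuvette from where it was at the start of the episode below 0.03 m) or not (distance of jar from where it was at the start of the episode below 0.03 m) or not (distance of jar_cap from where it was at the start of the episode below 0.03 m) or not (distance of cuvette_box from where it was at the start of the episode below 0.03 m) or not (distance of wash_bottle from where it was at the start of the episode below 0.03 m) or not (distance of beaker from where it was at the start of the episode below 0.03 m) or not (distance of filter_box from where it was at the start of the episode below 0.03 m)).
It fails at once if the lid was flung or slammed (faster than 3.5 rad/s) (velocity of joint lid above 3.5 rad/s or velocity of joint lid below -3.5 rad/s).
It also fails if it takes over 48 s, if anything falls off the work surface, if the arm or the gripper's body presses on something with over 40 N, if the wrist force passes 120 N, or if a joint passes its speed limit or range.

## Working session

There is one attempt and no reset: what is moved stays moved. The work goes in short steps, Python scripts to look and compute and a tool call to move; the robot and the scene stay as the last step left them, time stands still between calls to the robot, and variables do not carry over. Pictures are saved under pics/ and viewed, at most 10 in all, crops included, and the job is handed in when it is done.

Besides the shell and the picture viewer there is one more tool, called after "Request:" as name(argument=value, ...), one argument or row to a line, values as JSON. step_arm: Moves the arm, as the interface text tells. Its arguments: {"type":"object","properties":{"increments":{"type":"array","items":{"type":"array","items":{"type":"array","items":{"type":"number"}}}},"newtons":{"type":"number"}},"required":["increments"]}

```bash
mkdir -p pics; python3 - <<'E'
from cell import manip, optics
import cv2,numpy as np
for n in("scene","top"):
    c=optics.camera(n); cv2.imwrite(f"pics/{n}0.png",c["frame"][:,:,::-1]); np.savez(f"{n}0.npz",**c)
    print(n,c["mtx"].tolist(),c["cam_to_world"].round(3).tolist())
print(manip.read_state())
E
```

```text
scene [[359.48138902511175, 0.0, 257.5506588637914], [0.0, 359.48138902511175, 192.43122087945895], [0.0, 0.0, 1.0]] [[0.862, 0.321, -0.392, 952.944], [0.506, -0.549, 0.665, -569.716], [-0.002, -0.771, -0.636, 723.952], [0.0, 0.0, 0.0, 1.0]]
top [[494.89683713143785, 0.0, 258.86721855660363], [0.0, 494.89683713143785, 189.734139037945], [0.0, 0.0, 1.0]] [[0.001, -0.994, 0.107, 475.522], [-1.0, -0.001, -0.005, 70.651], [0.005, -0.107, -0.994, 1328.284], [0.0, 0.0, 0.0, 1.0]]
{'clock': 0.1, 'joints': array([-1.31161642e+00,  3.00404400e-01,  1.52151041e+00, -1.09414009e-05,
        1.32069555e+00, -6.66325988e-02]), 'qd': array([ 0.00043051,  0.00013712,  0.00021761, -0.00067849,  0.00118969,
        0.0012758 ]), 'effort': array([ 6.73716640e-04, -5.32644188e+01, -3.53284085e+01,  7.09062209e-02,
        2.34991946e-02, -8.36227855e-05]), 'eef_pos': array([ 176.01534227, -521.04391999,  404.15270866]), 'eef_rot': array([-3.14057650e+00, -5.71877197e-05,  3.25815193e-01]), 'wrist_force': array([ 0.18360763, -0.93881066,  0.31507603]), 'moment': array([0.02691541, 0.01262015, 0.00441543]), 'finger_force': 0.0, 'finger_gap': 93.89719537377864}
```

View pics/scene0.png

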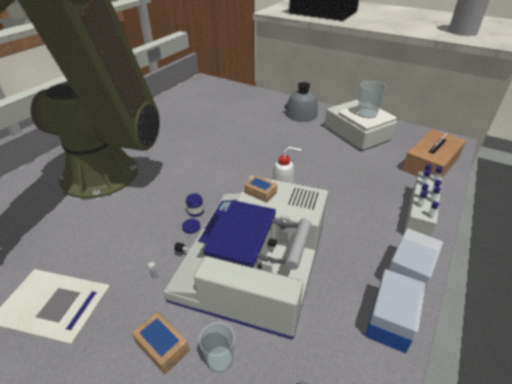

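View pics/top0.png

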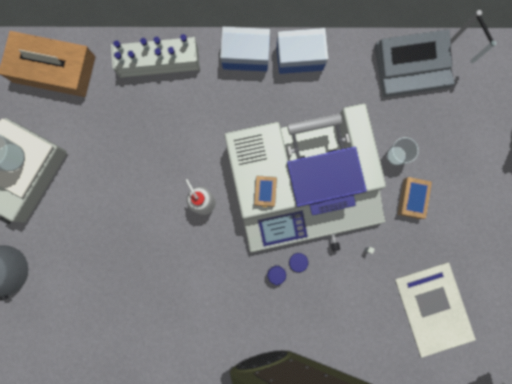

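The top view shows the lid at (327,178), lip at (332,208), rod knob at (335,245), cuvette at (370,251), jar at (276,275) and cap at (299,262). The photometer is yawed by about +0.2 rad.

```bash
cat > h.py <<'E'
import cv2,numpy as np
def cloud(c):
    z=c["range_z"].astype(float);v,u=np.indices(z.shape);K=c["mtx"];T=c["cam_to_world"]
    p=np.stack([(u-K[0,2])/K[0,0]*z,(v-K[1,2])/K[1,1]*z,z],-1)
    return p@T[:3,:3].T+T[:3,3]
def ray(c,u,v,h):
    K=c["mtx"];T=c["cam_to_world"];d=T[:3,:3]@[(u-K[0,2])/K[0,0],(v-K[1,2])/K[1,1],1];o=T[:3,3]
    return o+d*(h-o[2])/d[2]
E
python3 - <<'E'
from h import *
c=np.load("top0.npz");P=cloud(c);f=c["frame"].astype(int)
v,u=np.indices(f.shape[:2])
def rect(m,name):
    q=P[m][:,:2].astype(np.float32);r=cv2.minAreaRect(q);print(name,len(q),np.round(r[0],1),np.round(r[1],1),round(r[2],2),cv2.boxPoints(r).round(0).tolist(),"z",np.median(P[m][:,2]).round(1))
blue=(f[...,2]-f[...,0]>50)
roi=(u>285)&(u<370)&(v>140)&(v<215)
hs=(u>220)&(u<390)&(v>95)&(v<255)
rect(blue&roi&(P[...,2]>147),"lid")
rect(blue&roi&(P[...,2]<147)&(P[...,2]>120)&(v>195),"lip")
rect(hs&(P[...,2]>20)&(v>0)&(f.sum(2)>330),"body")
for n,(a,b) in dict(knob=(335,245),cuv=(370,251),jar=(276,275),cap=(299,262)).items():
    w=(abs(u-a)<14)&(abs(v-b)<14)
    m=w&(f.sum(2)<150) if n=="knob" else w&(P[...,2]>6)&(P[...,2]<70)&((blue) if n!="cuv" else True)
    p=P[m];t=p[p[:,2]>np.percentile(p[:,2],60)-3];print(n,len(p),t.mean(0).round(1),p.min(0).round(0),p.max(0).round(0))
I=cv2.resize(c["frame"][190:290,250:400,::-1],None,fx=5,fy=5,interpolation=cv2.INTER_CUBIC);cv2.imwrite("pics/crop.png",I)
E
```

```text
lid 3176 [604.7 -41. ] [148.  307.8] 23.51 [[476.0, 71.0], [598.0, -212.0], [734.0, -153.0], [611.0, 130.0]] z 154.0
lip 247 [ 568.9 -111.9] [ 25.9 104.1] 12.5 [[545.0, -64.0], [567.0, -165.0], [593.0, -160.0], [570.0, -58.0]] z 141.4
body 11631 [611.3 -92.2] [369.  420.9] 12.57 [[385.0, 73.0], [477.0, -338.0], [837.0, -257.0], [746.0, 153.0]] z 133.7
knob 8 [ 464.  -127.1   36.7] [ 460. -131.   35.] [ 470. -125.   39.]
cuv 54 [ 459.4 -221.6   50.8] [ 425. -252.    6.] [ 468. -205.   55.]
jar 206 [394.2  18.6  54.5] [374.   0.  48.] [414.  39.  63.]
cap 227 [425.3 -40.5  14. ] [404. -60.   7.] [446. -18.  21.]
```

View pics/crop.png

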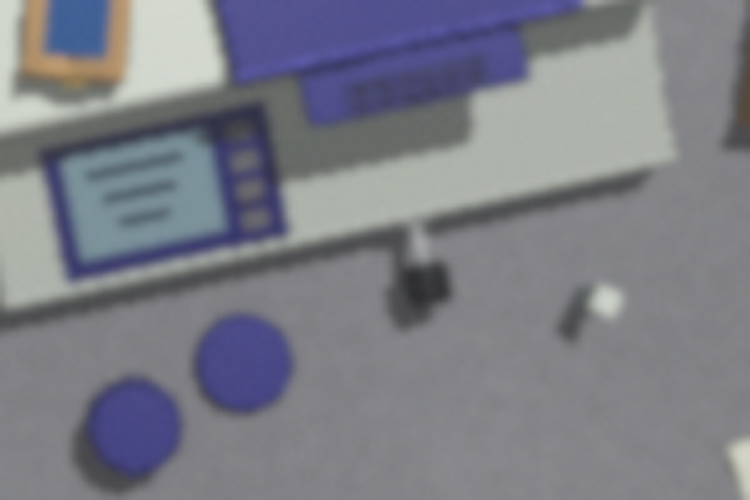

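Request:
step_arm(
  increments=[
    [[0, 0, 0.1375, 0.4, -0.4, 0, 1], [0, 0, 0, 0.86, -0.84, 0, 1], [0, 0, 0, 0.86, -0.84, 0, 1], [0, 0, 0, 0.86, -0.84, 0, 1], [0, 0, 0, 0.86, -0.84, 0, 1]],
  ],
  newtons=20,
)

```text
clock: 0.6
eef_pos: [291.9, -338.1, 404.5]
eef_rot: [-3.141, 0.0, 0.217]
wrist_force: [0.9, -0.2, 0.1]
finger_gap: 57.2
finger_force: 0.0
```

Request:
step_arm(
  increments=[
    [[0, 0, 0, 0.86, -0.84, 0, 1], [0, 0, 0, 0.86, -0.84, 0, 1], [0, 0, 0, 0.86, -0.84, 0, 1], [0, 0, 0, 0.5, -0.5, 0, 1], [0, 0, 0, 0, 0, 0, 1]],
  ],
)

```text
clock: 1.1
eef_pos: [386.7, -192.9, 404.5]
eef_rot: [-3.141, -0.0, 0.222]
wrist_force: [0.9, 0.2, -0.1]
finger_gap: 17.4
finger_force: 0.0
```

```bash
python3 -c "
from cell import manip
s=manip.read_state();print(s['joints'],s['eef_pos'],s['eef_rot'],s['clock'],s['finger_gap'])"
```

```text
[-5.47664888e-01  3.37893486e-02  1.83192701e+00  3.86325919e-04
  1.27620579e+00  8.01461227e-01] [ 386.69145107 -192.94093671  404.51687009] [-3.14109788e+00 -2.04304241e-05  2.21557977e-01] 1.1 17.437969079242958
```

Request:
step_arm(
  increments=[
    [[0, 0, 0, 0.57, -0.5, 0.6, 1], [0, 0, 0, 0.57, -0.5, 0.6, 1], [0, 0, 0, 0, 0, 1, 1], [0, 0, 0, 0, 0, 1, 1], [0, 0, 0, 0, 0, 0.5, 1]],
  ],
)

```text
clock: 1.6
eef_pos: [420.5, -146.6, 253.7]
eef_rot: [-3.139, 0.003, 0.218]
wrist_force: [0.3, 0.4, 0.2]
finger_gap: 0.6
finger_force: 0.0
```

```bash
python3 - <<'E'
from cell import manip,optics
import cv2
s=manip.read_state();print(s['joints'],s['eef_pos'],s['eef_rot'],s['clock'],s['finger_gap'])
c=optics.camera("scene");cv2.imwrite("pics/s1.png",cv2.resize(c["frame"][150:320,120:340,::-1],None,fx=3,fy=3))
E
```

```text
[-4.17666458e-01  2.71688869e-01  1.95324202e+00 -1.63212317e-04
  9.20536821e-01  9.35504360e-01] [ 420.4915333  -146.5723311   253.65674167] [-3.13939739  0.00319589  0.21772808] 1.6 0.6428479732808796
```

View pics/s1.png

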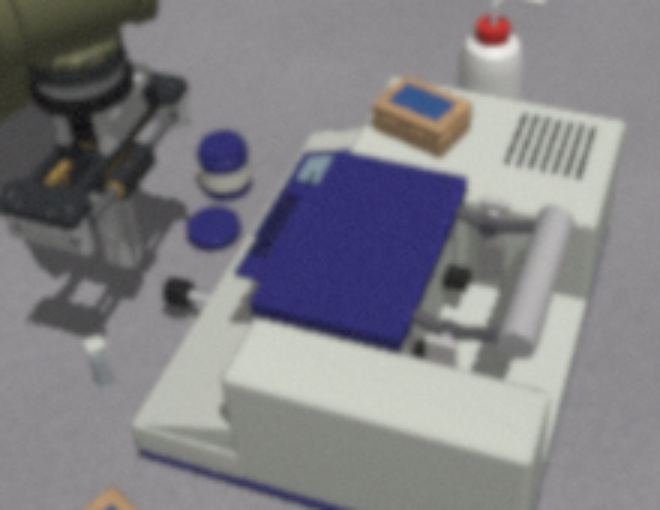

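The closed gripper (tips near (125,260) in the crop) hangs in front of the knob at (178,292), in line and clear of the cuvette and cap.

Request:
step_arm(
  increments=[
    [[0, 0, 0, 0, 0, 0.5, 1], [0, 0, 0, 0, 0, 0.42, 1], [0, 0, 0, 0.4, 0, 0, 1], [0, 0, 0, 0.2, 0, 0, 1], [0, 0, 0, 0, 0, 0, 1]],
  ],
)

```text
clock: 2.15
eef_pos: [445.4, -141.5, 220.4]
eef_rot: [3.141, -0.001, 0.218]
wrist_force: [-0.2, -0.2, -0.7]
finger_gap: 0.4
finger_force: 0.0
```

Request:
step_arm(
  increments=[
    [[0, 0, 0, 0.15, 0, 0, 1], [0, 0, 0, 0.15, 0, 0, 1], [0, 0, 0, 0, 0, 0, 1]],
  ],
)

```text
clock: 2.45
eef_pos: [457.1, -138.6, 220.1]
eef_rot: [3.141, -0.001, 0.218]
wrist_force: [-0.0, 0.0, 0.4]
finger_gap: 0.6
finger_force: 0.0
```

Request:
step_arm(
  increments=[
    [[0, 0, 0, 0.15, -0.04, 0, 1], [0, 0, 0, 0.1, 0, 0.1, 1], [0, 0, 0, 0, 0, 0, 1]],
  ],
)

```text
clock: 2.75
eef_pos: [464.9, -135.0, 215.4]
eef_rot: [-3.14, 0.007, 0.218]
wrist_force: [-24.2, -6.9, 17.2]
finger_gap: 0.2
finger_force: 12.5
```

Request:
step_arm(
  increments=[
    [[0, 0, 0, 0.1, 0, 0, 1], [0, 0, 0, 0.1, 0, 0, 1], [0, 0, 0, 0, 0, 0, 1]],
  ],
)

```text
clock: 3.05
eef_pos: [468.9, -134.6, 215.0]
eef_rot: [-3.136, 0.024, 0.219]
wrist_force: [-83.1, -25.9, 56.8]
finger_gap: 0.5
finger_force: 44.5
```

The finger front is at about x = 477, which is where the face should be when home, so the rod is on its stop. Backing off now.

Request:
step_arm(
  increments=[
    [[0, 0, 0, -0.3, 0, 0, 1], [0, 0, 0, -0.7, 0, 0, 1], [0, 0, 0, -0.5, 0, -0.5, 1], [0, 0, 0, -0.3, 0, -1, 1], [0, 0, 0, 0, 0, -1, 1]],
  ],
)

```text
clock: 3.55
eef_pos: [402.5, -148.7, 316.8]
eef_rot: [-3.141, 0.001, 0.217]
wrist_force: [0.7, -0.8, 0.7]
finger_gap: 0.7
finger_force: 0.0
```

Request:
step_arm(
  increments=[
    [[0, 0, 0, -0.5, 0, -1, 1], [0, 0, 0, -0.5, 0, -1, 1], [0, 0, 0, 0, 0, -0.5, 1], [0, 0, 0, 0, 0, 0, 1]],
  ],
)

```text
clock: 3.95
eef_pos: [364.4, -157.3, 418.6]
eef_rot: [3.138, -0.005, 0.217]
wrist_force: [0.5, 0.8, 0.3]
finger_gap: 0.5
finger_force: 0.0
```

```bash
python3 - <<'E'
from cell import manip,optics
from h import *
s=manip.read_state();print(s['joints'],s['eef_pos'],s['eef_rot'],s['clock'],s['wrist_force'])
c=optics.camera("top");P=cloud(c)
a=np.load("scene0.npz");b=optics.camera("scene")
cr=lambda i:cv2.resize(i[200:300,130:230,::-1],None,fx=3.9,fy=3.9)
cv2.imwrite("pics/cmp.png",np.hstack([cr(a["frame"]),cr(b["frame"])]))
E
```

```text
[-4.99794089e-01 -6.41186591e-02  1.89468210e+00  3.36407870e-04
  1.30511641e+00  8.53462671e-01] [ 364.43110554 -157.26498795  418.62393876] [ 3.13795069 -0.00466937  0.2174607 ] 3.95 [0.4864651  0.82182937 0.33906812]
```

View pics/cmp.png

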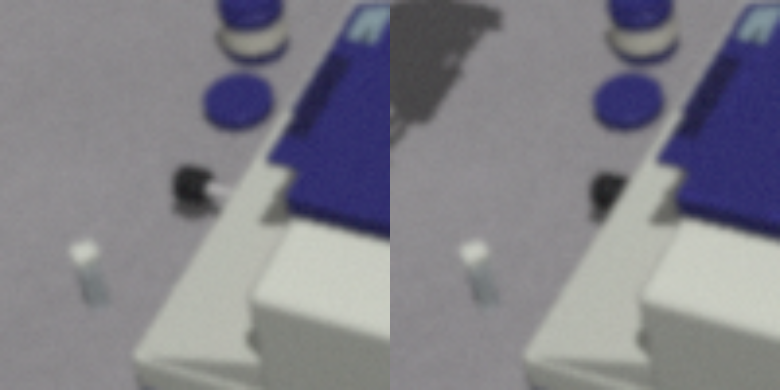

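The left/right comparison shows the knob has moved in against the console (195,186 → 220,192 in its panel) and the bare rod is no longer visible. Cap, jar and cuvette are unmoved. Next I work out the arm geometry so I can tilt the tool.

```bash
python3 - <<'E'
import numpy as np
D=[(.3004,1.52151,549.97,404.15),(.03379,1.83193,432.15,404.5),(.27169,1.95324,445.3,253.7),(-.06412,1.89468,396.93,418.6)]
A=[];B=[]
for a,b,r,z in D:
    s=a+b
    A+=[[1,0,np.sin(a),np.sin(s),np.cos(s)],[0,1,np.cos(a),np.cos(s),-np.sin(s)]];B+=[r,z]
x,res,rk,sv=np.linalg.lstsq(np.array(A),np.array(B),rcond=None);print("a1,d1-d6,L2,L3,E",x.round(1),res,sv.round(3))
E
```

```text
a1,d1-d6,L2,L3,E [  1.9 152.  421.8 447.4  40.9] [0.07656377] [3.449 2.819 0.244 0.237 0.216]
```

Request:
step_arm(
  increments=[
    [[0, -0.19, 0, 0, 0, 0, 1], [0, -0.19, 0, 0, 0, 0, 1], [0, -0.19, 0, 0, 0, 0, 1], [0, 0, 0, 0, 0, 0, 1]],
  ],
)

```text
clock: 4.45
eef_pos: [365.1, -157.1, 414.0]
eef_rot: [-3.139, 0.453, 0.22]
wrist_force: [0.1, 0.2, 0.1]
finger_gap: 0.4
finger_force: 0.0
```

```bash
python3 -c "
from cell import manip
s=manip.read_state();print(s['joints'],s['eef_pos'],s['eef_rot'],s['clock'])"
```

```text
[-0.45004502  0.01075764  1.85004554 -0.27393062  1.64381966  0.93158692] [ 365.07308553 -157.12751048  413.98300165] [-3.13909453  0.45286992  0.22008397] 4.45
```

```bash
cat > kin.py <<'E'
import numpy as np
from scipy.optimize import least_squares
from scipy.spatial.transform import Rotation as R
Rz=lambda t:R.from_euler('z',t).as_matrix()
Ry=lambda t:R.from_euler('y',t).as_matrix()
def fk(q,p):
    a1,d1,L2,L3,E,lat,d6=p
    M=Rz(q[0]);t=M@[a1,lat,d1]
    A=M@Ry(q[1]);t=t+A@[0,0,L2]
    B=A@Ry(q[2]);t=t+B@[E,0,L3]
    C=B@Rz(q[3])@Ry(q[4])@Rz(q[5])
    return t+C@[0,0,d6],C
D=[([-1.31161642,.3004044,1.52151041,-1.1e-5,1.32069555,-.0666326],[176.01534,-521.04392,404.15271],[-3.1405765,-5.7e-5,.325815]),
([-.547664888,.0337893486,1.83192701,.000386,1.27620579,.801461227],[386.69145,-192.94094,404.51687],[-3.14109788,0,.221557977]),
([-.417666458,.271688869,1.95324202,-.000163,.920536821,.93550436],[420.49153,-146.57233,253.65674],[-3.13939739,.00319589,.21772808]),
([-.499794089,-.0641186591,1.8946821,.000336,1.30511641,.853462671],[364.43111,-157.26499,418.62394],[3.13795069,-.00466937,.2174607]),
([-.45004502,.01075764,1.85004554,-.27393062,1.64381966,.93158692],[365.07309,-157.12751,413.983],[-3.13909453,.45286992,.22008397])]
def res(p):return np.concatenate([fk(q,p)[0]-x for q,x,_ in D])
s=least_squares(res,[0,350,420,447,40,36,150]);P=s.x
lo=np.array([-3.03,-.79,.23,-1.04,0,-2.55]);hi=np.array([3.03,2.21,2.52,4.18,3.07,2.55])
def ik(pos,C,q0):
    f=lambda q:np.concatenate([(fk(q,P)[0]-pos)/100,(fk(q,P)[1]-C).ravel()])
    s=least_squares(f,np.clip(q0,lo+1e-3,hi-1e-3),bounds=(lo,hi));return s.x,s.cost
E
python3 - <<'E'
from kin import *
print(P.round(1),abs(s.fun).max())
for q,x,e in D[-2:]:
    print((fk(q,P)[1]-R.from_euler('xyz',e).as_matrix()).round(2).tolist())
ex=np.array([.976,.2164,0]);lip=np.array([556,-114.5,136])
def tool(pitch,psi=.218,spin=0): # pitch: 0 = down, pi/2 = horizontal forward
    return Rz(psi)@Ry(-pitch)@R.from_euler('x',np.pi).as_matrix()@Rz(spin)
rng=np.random.default_rng(0)
for pd in (45,60,75,90,100):
  for spin in (0,1.571,-1.571):
    C=tool(np.radians(pd),spin=spin);out=[]
    for tip in (lip+15*ex+[0,0,-25],lip-40*ex+[0,0,-25],lip+20*ex+[0,0,60],lip+80*ex+[0,0,150]):
        pos=tip-199*C[:,2];best=min((ik(pos,C,rng.uniform(lo,hi)) for _ in range(12)),key=lambda r:r[1])
        out.append((best[0].round(2).tolist() if best[1]<1e-4 else None))
    print(pd,spin,out)
E
```

```text
[ -0.  221.2 424.2 447.5  40.9  36.6  71.4] 1.9005342778655177e-05
[[-1.19, 0.76, -0.0], [0.76, 1.19, -0.0], [-0.01, 0.0, -0.0]]
[[-1.09, 0.66, -0.0], [0.78, 1.17, 0.0], [0.44, -0.44, 0.0]]
45 0 [[-0.47, 0.25, 2.05, 1.23, 0.49, 1.43], [-0.56, 0.17, 2.16, 1.25, 0.55, 1.34], [-0.46, 0.11, 1.98, 0.91, 0.6, 1.81], [-0.38, 0.12, 1.74, 0.66, 0.71, 2.16]]
45 1.571 [None, None, None, [-0.38, 0.12, 1.74, 0.66, 0.71, -2.55]]
45 -1.571 [[-0.47, 0.25, 2.05, 1.23, 0.49, -0.14], [-0.56, 0.17, 2.16, 1.25, 0.55, -0.23], [-0.46, 0.11, 1.98, 0.91, 0.6, 0.24], [-0.38, 0.12, 1.74, 0.66, 0.71, 0.59]]
60 0 [[-0.54, 0.32, 2.16, 1.88, 0.67, 0.75], [-0.65, 0.25, 2.26, 1.81, 0.75, 0.72], [-0.53, 0.13, 2.11, 1.58, 0.63, 1.13], [-0.43, 0.09, 1.9, 1.26, 0.59, 1.58]]
60 1.571 [[-0.54, 0.32, 2.16, 1.88, 0.67, 2.32], [-0.65, 0.25, 2.26, 1.81, 0.75, 2.29], None, None]
60 -1.571 [[-0.54, 0.32, 2.16, 1.88, 0.67, -0.83], [-0.65, 0.25, 2.26, 1.81, 0.75, -0.85], [-0.53, 0.13, 2.11, 1.58, 0.63, -0.44], [-0.43, 0.09, 1.9, 1.26, 0.59, 0.01]]
75 0 [[-0.59, 0.47, 2.21, 2.17, 1.01, 0.39], [-0.72, 0.42, 2.31, 2.07, 1.09, 0.37],
[... 695 characters left out ...]
], [-0.49, 0.27, 2.09, 2.26, 1.0, 2.15]]
90 -1.571 [[-0.61, 0.67, 2.19, 2.29, 1.38, -1.36], [-0.74, 0.66, 2.28, 2.17, 1.45, -1.4], [-0.6, 0.42, 2.22, 2.26, 1.24, -1.19], [-0.49, 0.27, 2.09, 2.26, 1.0, -0.99]]
100 0 [[-0.6, 0.82, 2.14, 2.34, 1.62, 0.14], [-0.73, 0.81, 2.23, 2.21, 1.69, 0.08], [-0.59, 0.56, 2.2, 2.34, 1.48, 0.27], [-0.48, 0.38, 2.09, 2.4, 1.23, 0.44]]
100 1.571 [[-0.6, 0.82, 2.14, 2.34, 1.62, 1.71], [-0.73, 0.81, 2.23, 2.21, 1.69, 1.65], [-0.59, 0.56, 2.2, 2.34, 1.48, 1.84], [-0.48, 0.38, 2.09, 2.4, 1.23, 2.01]]
100 -1.571 [[-0.6, 0.82, 2.14, 2.34, 1.62, -1.44], [-0.73, 0.81, 2.23, 2.21, 1.69, -1.49], [-0.59, 0.56, 2.2, 2.34, 1.48, -1.3], [-0.48, 0.38, 2.09, 2.4, 1.23, -1.13]]
```

Request:
step_arm(
  increments=[
    [[0, 0.19, 0, 0, 0, 0, 1], [0, 0.19, 0, 0, 0, 0, 1], [0, 0.19, 0, 0, 0, 0, 1], [0, 0.17, 0, 0, 0, 0, 1], [0, 0.15, 0, 0, 0, 0, 1]],
  ],
)

```text
clock: 4.95
eef_pos: [364.6, -157.3, 415.2]
eef_rot: [3.141, -0.26, 0.216]
wrist_force: [0.7, -0.1, -0.0]
finger_gap: 0.4
finger_force: 0.0
```

Request:
step_arm(
  increments=[
    [[0, 0.12, 0, 0, 0, 0, 1], [0, 0.12, 0, 0, 0, 0, 1], [0, 0.12, 0, 0, 0, 0, 1], [0, 0.1, 0, 0, 0, 0, 1], [0, 0.1, 0, 0, 0, 0, 1]],
  ],
)

```text
clock: 5.45
eef_pos: [364.5, -157.5, 415.2]
eef_rot: [3.141, -0.697, 0.214]
wrist_force: [0.1, 0.8, 0.3]
finger_gap: 0.1
finger_force: 0.0
```

Request:
step_arm(
  increments=[
    [[0, 0.1, 0, 0, 0, 0, 1], [0, 0.1, 0, 0, 0, 0, 1], [0, 0.1, 0, 0, 0, 0, 1], [0, 0.1, 0, 0, 0, 0, 1], [0, 0.1, 0, 0, 0, 0, 1]],
  ],
)

```text
clock: 5.95
eef_pos: [364.4, -157.6, 415.1]
eef_rot: [-3.14, -1.088, 0.211]
wrist_force: [0.3, 0.2, 0.3]
finger_gap: 0.7
finger_force: 0.0
```

Request:
step_arm(
  increments=[
    [[0, 0.1, 0, 0, 0, 0, 1], [0, 0.1, 0, 0, 0, 0, 1], [0, 0.08, 0, 0, 0, 0, 1], [0, 0, 0, -0.26, 0, -0.95, 1], [0, 0, 0, 0, 0, 0, 1]],
  ],
)

```text
clock: 6.45
eef_pos: [324.1, -166.3, 414.8]
eef_rot: [-3.134, -1.303, 0.204]
wrist_force: [-0.0, -0.2, -0.2]
finger_gap: 0.4
finger_force: 0.0
```

Request:
step_arm(
  increments=[
    [[0, 0, 0, -0.7, 0, 0.19, 1], [0, 0, 0, -0.8, 0, 0.21, 1], [0, 0, 0, -0.8, 0, 0.21, 1], [0, 0, 0, -0.8, 0, 0.21, 1], [0, 0, 0, -0.8, 0, 0.21, 1]],
  ],
)

```text
clock: 6.95
eef_pos: [324.4, -166.1, 252.8]
eef_rot: [-3.14, -1.301, 0.212]
wrist_force: [-0.2, -0.5, 0.5]
finger_gap: 0.1
finger_force: 0.0
```

Request:
step_arm(
  increments=[
    [[0, 0, 0, -0.7, 0, 0.19, 1], [0, 0, 0, -0.7, 0, 0.19, 1], [0, 0, 0, -0.6, 0, 0.16, 1], [0, 0, 0, -0.25, 0, 0.07, 1], [0, 0, 0, 0, 0, 0, 1]],
  ],
)

```text
clock: 7.45
eef_pos: [324.1, -166.0, 159.4]
eef_rot: [-3.129, -1.298, 0.203]
wrist_force: [0.2, 0.1, -0.1]
finger_gap: 0.7
finger_force: 0.0
```

```bash
python3 - <<'E'
from cell import manip,optics
from h import *
s=manip.read_state();print(s['eef_pos'],s['eef_rot'],s['clock'])
b=optics.camera("scene")["frame"];w=optics.camera("wrist")["frame"]
cv2.imwrite("pics/pre.png",np.hstack([cv2.resize(b[150:310,120:270,::-1],(375,400)),cv2.resize(w[:,:,::-1],(420,400))]))
E
```

```text
[ 324.126629   -165.96967217  159.44841201] [-3.12905881 -1.29817556  0.20288294] 7.45
```

View pics/pre.png

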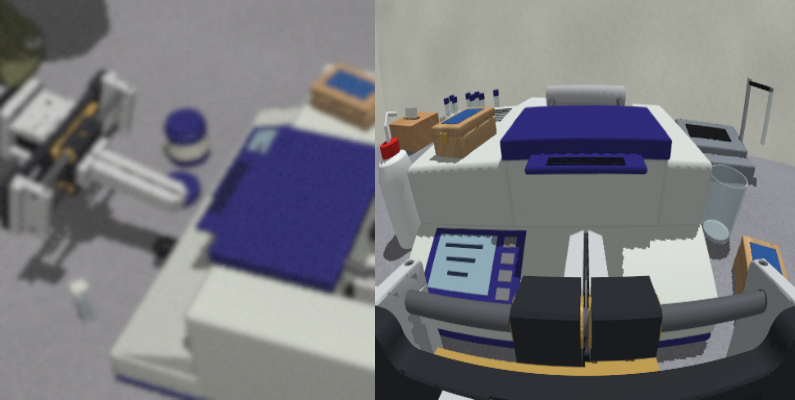

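The scene half (left) and wrist half (right) show the closed fingers at (585,240) centred under the lip at (587,163) and still in front of it, with nothing in the way. I slide in under the lip, then rise.

Request:
step_arm(
  increments=[
    [[0, 0, 0, 0.13, 0, 0.48, 1], [0, 0, 0, 0.13, 0, 0.48, 1], [0, 0, 0, 0.13, 0, 0.48, 1], [0, 0, 0, 0.15, 0, -0.04, 1], [0, 0, 0, 0.1, 0, -0.03, 1]],
  ],
)

```text
clock: 8.05
eef_pos: [382.4, -153.1, 172.4]
eef_rot: [3.139, -1.304, 0.22]
wrist_force: [0.2, 0.3, -0.2]
finger_gap: 0.5
finger_force: 0.0
```

Request:
step_arm(
  increments=[
    [[0, 0, 0, 0.15, 0, -0.04, 1], [0, 0, 0, 0.15, 0, -0.04, 1], [0, 0, 0, 0.15, 0, -0.04, 1], [0, 0, 0, 0.15, 0, -0.04, 1], [0, 0, 0, 0.15, 0, -0.04, 1]],
  ],
)

```text
clock: 8.55
eef_pos: [382.7, -153.3, 203.1]
eef_rot: [3.141, -1.304, 0.218]
wrist_force: [0.6, 0.3, -2.4]
finger_gap: 0.3
finger_force: 0.8
```

Contact made (2.4 N down), with the lid starting to lift. Following the arc.

Request:
step_arm(
  increments=[
    [[0, 0, 0, 0.25, 0, -0.03, 1], [0, 0, 0, 0.25, 0, -0.01, 1], [0, 0, 0, 0.25, 0, 0.0, 1], [0, 0, 0, 0.25, 0, 0.03, 1], [0, 0, 0, 0.25, 0, 0.04, 1]],
  ],
)

```text
clock: 9.05
eef_pos: [397.0, -150.1, 251.1]
eef_rot: [-3.141, -1.304, 0.217]
wrist_force: [0.4, -0.4, -2.2]
finger_gap: 0.2
finger_force: 0.8
```

Request:
step_arm(
  increments=[
    [[0, 0, 0, 0.24, 0, 0.05, 1], [0, 0, 0, 0.24, 0, 0.07, 1], [0, 0, 0, 0.23, 0, 0.09, 1], [0, 0, 0, 0.23, 0, 0.1, 1], [0, 0, 0, 0.22, 0, 0.12, 1]],
  ],
)

```text
clock: 9.55
eef_pos: [425.5, -143.8, 291.3]
eef_rot: [3.141, -1.304, 0.218]
wrist_force: [-0.5, 0.6, -1.5]
finger_gap: 0.1
finger_force: 0.4
```

```bash
python3 - <<'E'
from cell import manip,optics
from h import *
s=manip.read_state();print(s['eef_pos'],s['eef_rot'],s['clock'],s['wrist_force'])
b=optics.camera("scene")["frame"];w=optics.camera("wrist")["frame"]
cv2.imwrite("pics/mid.png",np.hstack([cv2.resize(b[120:310,120:320,::-1],(420,400)),cv2.resize(w[:,:,::-1],(380,400))]))
E
```

```text
[ 425.50914361 -143.78727585  291.33725192] [ 3.14137154 -1.30394032  0.21807234] 9.55 [-0.46004791  0.62283927 -1.54826652]
```

View pics/mid.png

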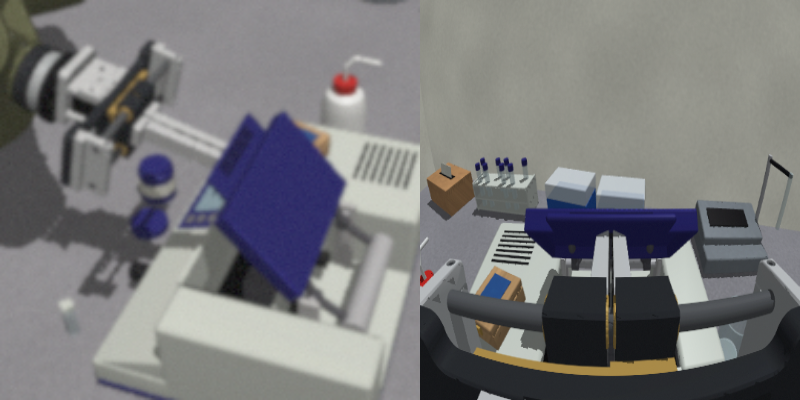

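The lid is at about 0.8 rad, carried by the fingertips centred under its rim at (610,235), and the other objects are untouched. Continuing over the balance point.

Request:
step_arm(
  increments=[
    [[0, 0, 0, 0.22, 0, 0.12, 1], [0, 0, 0, 0.21, 0, 0.13, 1], [0, 0, 0, 0.2, 0, 0.14, 1], [0, 0, 0, 0.15, 0, 0.12, 1], [0, 0, 0, 0.14, 0, 0.12, 1]],
  ],
)

```text
clock: 10.15
eef_pos: [458.8, -136.4, 320.0]
eef_rot: [3.141, -1.304, 0.218]
wrist_force: [-0.7, 0.4, -1.0]
finger_gap: 0.5
finger_force: 0.1
```

Request:
step_arm(
  increments=[
    [[0, 0, 0, 0.13, 0, 0.13, 1], [0, 0, 0, 0.13, 0, 0.14, 1], [0, 0, 0, 0.12, 0, 0.15, 1], [0, 0, 0, 0.12, 0, 0.15, 1], [0, 0, 0, 0, 0, 0, 1]],
  ],
)

```text
clock: 10.65
eef_pos: [485.5, -130.5, 333.1]
eef_rot: [3.14, -1.304, 0.219]
wrist_force: [0.2, -0.2, 0.5]
finger_gap: 0.5
finger_force: 0.0
```

Request:
step_arm(
  increments=[
    [[0, 0, 0, 0, 0, 0, 1], [0, 0, 0, 0, 0, 0, 1], [0, 0, 0, 0, 0, 0, 1], [0, 0, 0, 0, 0, 0, 1], [0, 0, 0, 0, 0, 0, 1]],
  ],
)

```text
clock: 11.15
eef_pos: [484.7, -130.7, 332.8]
eef_rot: [-3.142, -1.304, 0.218]
wrist_force: [-0.2, -0.3, -0.9]
finger_gap: 0.5
finger_force: 0.0
```

Request:
step_arm(
  increments=[
    [[0, 0, 0, 0, 0, 0, 1], [0, 0, 0, 0, 0, 0, 1], [0, 0, 0, 0, 0, 0, 1], [0, 0, 0, 0, 0, 0, 1], [0, 0, 0, 0, 0, 0, 1]],
  ],
)

```text
clock: 11.65
eef_pos: [484.8, -130.7, 332.8]
eef_rot: [3.142, -1.304, 0.218]
wrist_force: [-0.2, 0.3, 0.5]
finger_gap: 0.4
finger_force: 0.0
```

Request:
step_arm(
  increments=[
    [[0, 0, 0, 0, 0, -0.5, 1], [0, 0, 0, 0, 0, -1, 1], [0, 0, 0, 0, 0, -1, 1], [0, 0, 0, 0, 0, -1, 1], [0, 0, 0, 0, 0, 0, 1]],
  ],
)

```text
clock: 12.15
eef_pos: [350.5, -160.3, 370.9]
eef_rot: [3.134, -1.305, 0.223]
wrist_force: [-0.3, 0.4, -0.1]
finger_gap: 0.4
finger_force: 0.0
```

```bash
python3 - <<'E'
from cell import manip,optics
from h import *
s=manip.read_state();print(s['eef_pos'],s['clock'],s['wrist_force'])
b=optics.camera("scene")["frame"];w=optics.camera("top")["frame"]
cv2.imwrite("pics/end.png",np.hstack([cv2.resize(b[120:310,120:320,::-1],(420,400)),cv2.resize(w[90:290,180:440,::-1],(380,400))]))
E
```

```text
[ 350.54688015 -160.27142709  370.90290226] 12.15 [-0.25478671  0.37830624 -0.12798889]
```

View pics/end.png

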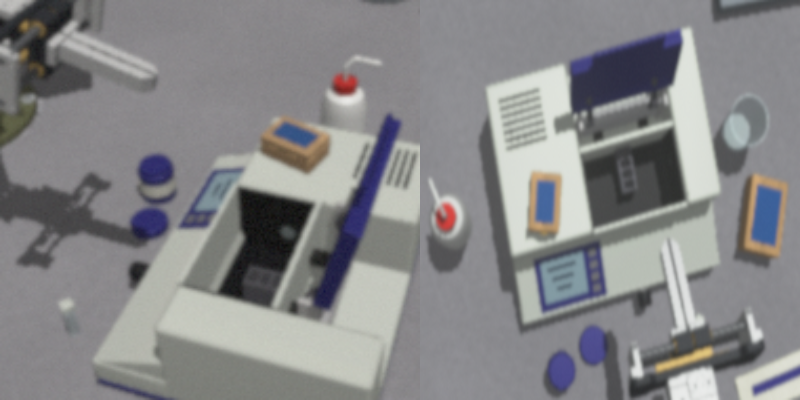

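Lid stands open leaning back, with every loose thing in place. A quick numeric check of the rod and lid.

```bash
python3 - <<'E'
from cell import optics
from h import *
a=np.load("scene0.npz");b=optics.camera("scene")
ex=np.array([.976,.2164,0]);ey=np.array([-.2164,.976,0]);lip=np.array([556,-114.5,136])
for n,c in(("before",a),("after",b)):
    f=c["frame"].astype(int);P=cloud(c);v,u=np.indices(f.shape[:2]);Q=P-lip;X=Q@ex-95;Y=Q@ey-40
    m=(f.sum(2)<140)&(P[...,2]>22)&(P[...,2]<50)&(X<-152)&(X>-225)&(abs(Y+40)<20)
    print(n,m.sum(),"knob x range (photometer)",np.percentile(X[m],[3,50,97]).round(1))
    g=(f[...,2]-f[...,0]>15)&(P[...,2]>175)&(X>40)&(X<140)&(abs(Y+40)<75)
    if g.sum()>50:
        k=np.polyfit(P[...,2][g],X[g],1);print("lid angle",np.pi/2+np.arctan(k[0]),g.sum())
E
```

```text
before 41 knob x range (photometer) [-194.1 -186.7 -179.7]
after 30 knob x range (photometer) [-174.  -168.4 -162.5]
lid angle 1.486417931490346 469
```

Request:
step_arm(
  increments=[
    [[0, 0, 0, 0, 0, 0, 1], [0, 0, 0, 0, 0, 0, 1], [0, 0, 0, 0, 0, 0, 1], [0, 0, 0, 0, 0, 0, 1], [0, 0, 0, 0, 0, 0, 1]],
  ],
)

```text
clock: 12.8
eef_pos: [353.1, -159.8, 369.6]
eef_rot: [-3.141, -1.304, 0.217]
wrist_force: [0.0, 1.2, 0.1]
finger_gap: 0.6
finger_force: 0.0
```

The rod face is at about -174, against -175 when home. The lid may still be settling, so I wait a bit and measure once more.

Request:
step_arm(
  increments=[
    [[0, 0, 0, 0, 0, 0, 1], [0, 0, 0, 0, 0, 0, 1], [0, 0, 0, 0, 0, 0, 1], [0, 0, 0, 0, 0, 0, 1], [0, 0, 0, 0, 0, 0, 1]],
  ],
)

```text
clock: 13.3
eef_pos: [353.0, -159.9, 369.8]
eef_rot: [3.141, -1.304, 0.218]
wrist_force: [0.0, 0.6, -0.5]
finger_gap: 0.7
finger_force: 0.0
```

Request:
step_arm(
  increments=[
    [[0, 0, 0, 0, 0, 0, 1], [0, 0, 0, 0, 0, 0, 1], [0, 0, 0, 0, 0, 0, 1], [0, 0, 0, 0, 0, 0, 1], [0, 0, 0, 0, 0, 0, 1]],
  ],
)

```text
clock: 13.8
eef_pos: [352.9, -159.9, 369.7]
eef_rot: [-3.141, -1.304, 0.218]
wrist_force: [-0.3, 0.2, 0.2]
finger_gap: 0.5
finger_force: 0.0
```

```bash
python3 - <<'E'
from cell import optics
from h import *
ex=np.array([.976,.2164,0]);ey=np.array([-.2164,.976,0]);lip=np.array([556,-114.5,136])
for n in("scene","top"):
    c=optics.camera(n);f=c["frame"].astype(int);P=cloud(c);Q=P-lip;X=Q@ex-95;Y=Q@ey-40
    g=(P[...,2]>175)&(X>20)&(X<170)&(abs(Y+40)<70)
    z=P[...,2][g];x=X[g];k=np.polyfit(z,x,1)
    print(n,g.sum(),"angle",np.pi/2+np.arctan(k[0]),"top z",np.percentile(z,98),[(h,np.percentile(x[abs(z-h)<8],[10,50,90]).round(0).tolist()) for h in(200,240,280)if (abs(z-h)<8).any()])
E
```

```text
scene 459 angle 1.4723905350388131 top z 294.89550640015455 [(280, [99.0, 102.0, 106.0])]
top 1219 angle 1.6783741085557558 top z 296.15254304089837 [(200, [95.0, 96.0, 98.0]), (240, [103.0, 104.0, 105.0]), (280, [101.0, 103.0, 104.0])]
```

Top view: the underside goes from x = 96 to 104 over 40 mm of height, which is about 1.77 rad, so the lid is on its stop. Handing in.

```bash
python3 -c "
from cell import workorder
print(workorder.sign_off())"
```

```text
the job is handed in; nothing more can be done
None
```

I handed in the job at about 14 s: the rod is home (face within about 1 mm of its home position), the lid leans open at about 1.77 rad, and nothing else was visibly moved. The sign-off returned no verdict, and one wrist reading peaked near 104 N (limit 120) when the rod hit its stop. The fingers do not count as arm or gripper body as I read the 40 N rule.

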